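# Work the combination dial of the reference-block lock box and open its lid

### The job

Open the lock box of the hardness reference block by its combination: turn the dial clockwise (right) until its pointer stands at the two studs and no further, then turn it anticlockwise (left) to the three studs, feeling slowly round there until the lock lets go and the lid springs out a little. Then slide the lid fully open, and leave the tin and the two mounted samples round the box where they stand.

Things in the scene. Friction and masses are not known exactly. Their poses are not given: they have to be found in the camera images.
- lockbox: grey metal lock box fixed to the desk, 120 (x) x 190 (y) x 60 mm high; origin at the centre of its underside, z up, +x away from the robot. Left part (y -5 to +95 mm): lock case with the dial on its flat top at z = 60 mm, dial axis at x = 0, y = +45 mm. Right part: compartment with a sliding aluminium lid between two steel rails (x = +-58 mm, 64 mm high).
- dial_grip (a point): on the dial axis, 88 mm above the desk. Grip bar: 16 mm thick, 36 mm high (z = 68 to 104 mm), from 22 mm behind the axis to 32 mm before it on the pointer's side, on a flat black disc 80 mm in diameter (top at z = 68 mm). The point's x axis runs along the bar to the pointer, z up; it turns with the dial. Turning takes about 0.1 to 0.4 N m; it stays where it is left. 95 mm from the lid handle.
- pointer_tip (a point): tip of the pointer (a narrow nose, 6 mm thick, at the longer end of the dial's bar; the other end is blunt and farther from the rim), on the dial's edge 40 mm from its axis, z = 68 mm. At the start it stands 0.5 to 2.5 rad anticlockwise (seen from above) of the two studs.
- mark_two (a point): point on the dial's edge beside the two studs (steel studs 7 mm wide on the case top, 47 mm from the dial axis). Seen from the axis it lies at -1.30 rad from box +x (anticlockwise positive). Turning clockwise, the dial picks up a hidden wheel and must carry it to here (within 0.11 rad). From here it turns back anticlockwise 2.6 rad before moving that wheel again.
- mark_three (a point): point on the dial's edge beside the three studs, at +0.45 rad from box +x; a single stud at +2.45 rad is not used. The lock is worn: it lets go with the pointer anywhere within 0.25 rad either side of here. A spring then pushes the lid out 9 mm and the bolt blocks the dial, felt as a hard stop. If the first wheel was carried too far or not far enough, nothing lets go.
- lid_grip (a point): middle of the upright handle bar on the lid, 82 mm above the desk. The bar is 64 mm long (box x), 12 mm thick (box y) and 36 mm high (from z = 60 to 96 mm). The point's axes are those of the box and it moves with the lid.
- lid (a joint): travel of the lid in m: 0 shut (up to 1.5 mm of play while locked), about 0.009 when sprung out, 0.065 fully open. It grows as the lid moves along the box's -y axis (to the robot's right). It slides stiffly (about 2 N) and stays where it is left.
- paste_tin: low blue tin with a lid, 55 mm in diameter, 22 mm high, left of the box; a bystander; origin under its centre
- sample_a: black mounted sample, 30 mm in diameter, 16 mm high, just right of the box, on the desk; the lid slides out above it with room to spare (lid underside at z = 52 mm); a bystander; origin under its centre
- sample_b: black mounted sample, 30 mm in diameter, 13 mm high, right of the box behind the other one; a bystander; origin under its centre

How it is judged:
By the outcome, as a careful person would: the job done as asked, in the order asked, and still so for the second after the job is handed in, with the robot touching nothing.
It also fails if it takes over 72 s, if anything falls off the work surface, if the arm or the gripper's body presses on something with over 40 N, if the wrist force passes 120 N, or if a joint passes its speed limit or range.

### The arm

A 6-joint arm with a two-finger parallel gripper is mounted at the origin on a cart in front of the work surface, level with it; the furniture and walls round the work are solid. World frame = base frame: x ahead of the robot, y to its left, z up, the work surface at z = 0. Lengths are in m, angles in rad, forces in N, time in s.
With the tool pointing down it reaches from about 0.4 to 0.825 m from the base axis. Payload 7 kg.
Tool frame: the origin (TCP) lies at the very end of the fingers, on their centre line; the grasp point (between the pads) lies 19 mm behind it (arm.grip_point_offset is the distance from the TCP to the grasp point, in m); z points along the fingers, y is the line along which they close (so a half turn about z gives the same grasp; the last joint's range is limited). The gripper opens to 88 mm and grips with 3 to 60 N. Pads are 19 mm wide; open, the fingers measure 130 mm over their backs; the gripper's body (78 mm by 193 mm) begins 47 mm behind the grasp point.
Start: joints at [1.431, 0.359, 0.012, 0, -1.224, -0.288], TCP at [0.28, 0.614, 0.227] pointing down, gripper open.
Joint ranges: [-3.07, 3.07], [-1.43, 2.12], [-1.02, 1.25], [-3.03, 1.67], [-3.05, -0], [-3.03, 3.03]. Speed limits (rad/s): [2.39, 2.39, 3.01, 3.14, 3.14, 3.14].

### API

Orientations are given as [roll, pitch, yaw] about the fixed x, y, z axes, in that order (R = Rz(yaw) Ry(pitch) Rx(roll)).
In Python, from station import arm, cams gives the robot as it stands.
- The arm moves only by the shell command python3 -m handwheel 'ROWS' [FORCE]. ROWS is JSON, a list that holds one entry, the list of rows, each a list of 7 numbers: the shift along the tool's x, y, z normalised to -1 to 1, where 1 is 0.08 m, then the turn, a rotation vector about the tool's x, y, z normalised to -1 to 1, where 1 is 0.5 rad, then the closure in counts, from 0 (fully open) to 255 (shut). In form: [[[x, y, z, wx, wy, wz, hand], ...]]. A call has 1 to 5 rows; each row is the pose to reach, as a shift and turn from the pose commanded when the call began, along the tool's axes at that moment; what a row does not reach only later rows make up. A row lasts 1/8 s, in which the tool goes at most 62.5 mm and 10.7 degrees, less where a joint would pass 70% of its speed; a pose out of reach is approached as far as the arm can. A call with a number of a shift or a turn outside -1 to 1 is refused whole. A call with a gripper value outside its range is refused whole. The fingers move at their own pace and stop on an object; FORCE is the grip in N (left out, the last holds). Time passes only in rows, so rows that repeat a pose let the fingers close. It gives the time, the measured TCP pose, the force, the opening and the grip force at its end, in the units of the state.
- arm.get_state(): the state, without advancing time (a new reading comes with each control period).
- cams.grab_frame(name): name is "scene" or "top" or "wrist"; returns the picture (420x560x3 uint8, blue, green, red); there is no depth.
- cams.camera_info(name): a dict with "camera_matrix" (3x3 intrinsics, pixels), "dist_coeffs" ([k1, k2, p1, p2, k3] as OpenCV has them; the pictures are not rectified), "R" (3x3) and "t" (3): a world point X has camera coordinates R X + t; the wrist camera has in their place "hand_eye" (4x4, takes a point from camera to tool coordinates, whose origin is the TCP and whose axes are the flange's). Camera axes: x right, y down, z forward; pixel columns grow to the right and rows downward; lengths in m; the calibration is good to about 2 mm. A picture is of the moment at which its call begins: read the wrist's pose just before it. camera_info takes no time and is no camera call.
- arm.job_done(): hands the job in; it is judged then, once.
The state is a dict: "t": time; "q": joint angles; "qd": joint speeds; "joint_efforts": joint torques, N m; "eef_pos": TCP position; "ee_rot": TCP orientation; "force": force on the tool from outside, world axes, zero at the start; "moment": the same for the moment, N m; "width": finger opening in m; "gripper_force": force on a finger pad.
Only numpy, scipy, OpenCV 4.12 (cv2) and the standard library are available. Lean on these libraries where they do the work, as an engineer would, in place of code of your own. Each camera call takes 0.05 s, during which the arm holds its last target. There are 200 camera calls.

## Working session

There is one attempt and no reset: what is moved stays moved. The work goes in short steps, Python scripts to look and compute and a shell command to move; the robot and the scene stay as the last step left them, time stands still between calls to the robot, and variables do not carry over. Pictures are saved under pics/ and viewed, at most 10 in all, crops included, and the job is handed in when it is done.

```bash
mkdir -p pics; ls; python3 - <<'E'
from station import arm,cams
import cv2
for n in("scene","top"):
    cv2.imwrite(f"pics/{n}0.png",cams.grab_frame(n))
    i=cams.camera_info(n);print(n,i)
print(cams.camera_info("wrist"));print(arm.get_state())
E
```

```text
pics
scene {'camera_matrix': array([[449.15322968,   0.        , 282.3017366 ],
       [  0.        , 449.15322968, 205.2215775 ],
       [  0.        ,   0.        ,   1.        ]]), 'dist_coeffs': array([-0.10219794,  0.        ,  0.        ,  0.        ,  0.        ]), 'R': array([[-0.82401403, -0.5665368 ,  0.00607637],
       [-0.33516491,  0.4787862 , -0.81143592],
       [ 0.45679903, -0.67067117, -0.5844098 ]]), 't': array([0.30271723, 0.3421537 , 0.55362986])}
top {'camera_matrix': array([[537.90337741,   0.        , 275.04358812],
       [  0.        , 537.90337741, 209.54297064],
       [  0.        ,   0.        ,   1.        ]]), 'dist_coeffs': array([-0.0154574,  0.       ,  0.       ,  0.       ,  0.       ]), 'R': array([[ 2.64327748e-02, -9.99649668e-01,  1.35993307e-03],
       [-9.97203228e-01, -2.64631728e-02, -6.98957915e-02],
       [ 6.99072929e-02,  4.91410063e-04, -9.97553371e-01]]), 't': array([-0.20688755,  0.47484904,  0.944924  ])}
{'camera_matrix': array([[292.44123823,   0.        , 273.87557794],
       [  0.        , 292.44123823, 205.89115992],
     
[... 470 characters left out ...]
  1.00000000e+00]])}
{'t': 0.1, 'q': array([ 1.43110841e+00,  3.59281902e-01,  1.11660280e-02, -2.93608062e-04,
       -1.22409319e+00, -2.88093762e-01]), 'qd': array([ 4.07666210e-05, -1.10914129e-03,  6.43073915e-04,  1.92807161e-03,
        2.64307489e-04,  2.24455179e-03]), 'joint_efforts': array([-1.45410228e-03, -5.84161592e+01,  2.93751240e+01,  7.01555595e+00,
        1.01350559e-02, -4.59018577e-05]), 'eef_pos': array([0.27987977, 0.61377211, 0.22574741]), 'ee_rot': array([ 3.14015971e+00, -1.36774666e-04, -4.27881549e-01]), 'force': array([0.41086331, 0.92707138, 0.03657805]), 'moment': array([0.00966369, 0.00155584, 0.00034894]), 'gripper_force': 0.0, 'width': 0.08771104547627183}
```

View pics/top0.png

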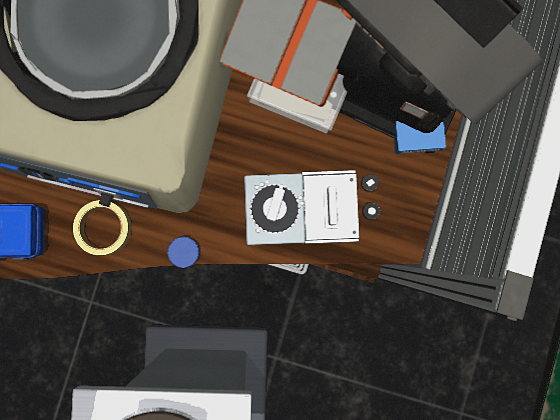

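View pics/scene0.png

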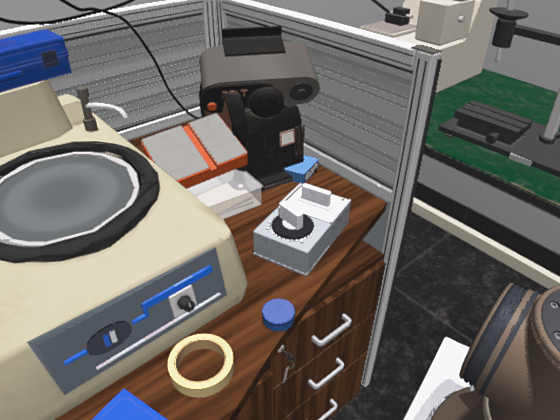

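```bash
python3 - <<'E'
import cv2
a=cv2.imread("pics/top0.png")[165:255,235:385]
cv2.imwrite("pics/c.png",cv2.resize(a,None,fx=5.33,fy=5.33,interpolation=cv2.INTER_CUBIC)[:,:800])
E
cat > h.py <<'E'
import numpy as np,cv2
from station import arm,cams
from scipy.spatial.transform import Rotation as Ro
def cam(n,st=None):
    i=cams.camera_info(n);K,d=i["camera_matrix"],i["dist_coeffs"]
    if n=="wrist":
        T=np.eye(4);T[:3,:3]=Ro.from_euler("xyz",st["ee_rot"]).as_matrix();T[:3,3]=st["eef_pos"]
        M=np.linalg.inv(T@i["hand_eye"]);return K,d,M[:3,:3],M[:3,3]
    return K,d,i["R"],i["t"]
def pix2w(n,uv,z,st=None):
    K,d,R,t=cam(n,st)
    p=cv2.undistortPoints(np.float64(uv).reshape(-1,1,2),K,d)[:,0]
    r=np.c_[p,np.ones(len(p))]@R; c=-R.T@t
    z=np.broadcast_to(z,len(p))
    return c+r*((z-c[2])/r[:,2])[:,None]
def w2pix(n,X,st=None):
    K,d,R,t=cam(n,st)
    return cv2.projectPoints(np.float64(X),cv2.Rodrigues(R)[0],t,K,d)[0][:,0]
E
```

```text
(no output)
```

View pics/c.png

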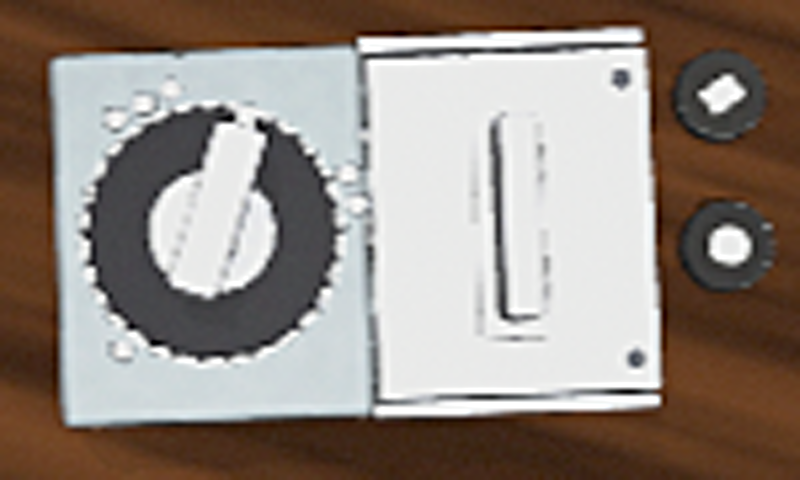

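```bash
python3 - <<'E'
from h import *
def P(l,z): return pix2w("top",np.array(l)/5.333+[235,165]-0.4,z)
c=P([(52,58),(66,426),(372,415),(358,45)],.06)
print(c.round(4))
R=P([(358,30),(642,30),(660,408),(372,418)],[.064]*4);print(R.round(4))
ct=c.mean(0)
ex=(c[0]-c[1]+c[3]-c[2]);ex/=np.linalg.norm(ex);ey=(c[0]-c[3]+c[1]-c[2])
yb=np.arctan2(ex[1],ex[0]);print("yaw",yb,np.arctan2(-ey[0],ey[1]))
o=ct+0 # case centre is y=+45 => dial axis
d=P([(213,232)],.068)[0];print("dial",o,d)
for n,l in (("two",[(347,173),(357,204)]),("three",[(116,118),(143,103),(172,89)]),("one",[(122,350)])):
    m=P(l,.065).mean(0)-d;print(n,np.arctan2(m[1],m[0]),np.hypot(m[0],m[1]))
t=P([(243,113)],.068)[0]-d;print("ptr",np.arctan2(t[1],t[0]),np.hypot(t[0],t[1]))
b=P([(242,128),(190,285)],.104);v=b[0]-b[1];print("bar",np.arctan2(v[1],v[0]),b-d)
print("handle",P([(520,115),(530,315)],.096))
print("samples",P([(722,95),(730,245)],.014),"tin",pix2w("top",[(184,252)],.022))
# seen with robot? 
E
```

```text
[[ 0.5343 -0.1401  0.06  ]
 [ 0.4164 -0.1481  0.06  ]
 [ 0.4224 -0.2456  0.06  ]
 [ 0.5411 -0.2384  0.06  ]]
[[ 0.5454 -0.2381  0.064 ]
 [ 0.5478 -0.3291  0.064 ]
 [ 0.427  -0.3368  0.064 ]
 [ 0.4214 -0.2454  0.064 ]]
yaw 0.06433998804505722 0.06586007885946357
dial [ 0.47854752 -0.19304468  0.06      ] [ 0.47899023 -0.19334937  0.068     ]
two -1.2357039455635916 0.04651269360361309
three 0.5173821026057553 0.0469766864792279
one 2.5096594390557194 0.04722064899379076
ptr -0.21982623148135338 0.039163979655348416
bar -0.29242615629737934 [[ 0.02947116 -0.00806884  0.036     ]
 [-0.01897531  0.0065163   0.036     ]]
handle [[ 0.51565559 -0.28713708  0.096     ]
 [ 0.45398999 -0.29138117  0.096     ]]
samples [[ 0.5338439  -0.36384349  0.014     ]
 [ 0.48315085 -0.36724571  0.014     ]] tin [[ 0.40026468 -0.03524996  0.022     ]]
```

```bash
python3 - <<'E'
from h import *
def tri(a,b):
    Ps=[];us=[]
    for n,u in(("top",a),("scene",b)):
        K,d,R,t=cam(n);Ps.append(np.c_[R,t]);us.append(cv2.undistortPoints(np.float64([[u]]),K,d).reshape(2,1))
    X=cv2.triangulatePoints(*Ps,*us).ravel();X=X[:3]/X[3];print(X,[w2pix(n,X[None]) for n in("top","scene")])
tri((88,35),(62,203)); tri((186,208),(240,240))
print(pix2w("top",[(186,208),(20,160)],.2))
p=np.array([.28,.614]);e=np.array([.479,-.193]);y=-.428
x=np.array([np.cos(y),np.sin(y)]);yy=np.array([np.sin(y),-np.cos(y)])
print("tool x,y axes",x,yy,(e-p)@x,(e-p)@yy)
E
```

```text
[0.73029833 0.10031472 0.18183207] [array([[85.81721115, 32.71515343]]), array([[ 64.65930396, 203.9134367 ]])]
[ 0.47721076 -0.04894694  0.12462643] [array([[183.63807511, 204.2272647 ]]), array([[244.27624296, 240.56441416]])]
[[ 0.46613889 -0.06547912  0.2       ]
 [ 0.52993106  0.17984792  0.2       ]]
tool x,y axes [ 0.90979767 -0.41505204] [-0.41505204 -0.90979767] 0.5159967318750054 0.651611366302272
```

```bash
python3 -m handwheel '[[[0.2,0.3,-0.8,0,0,-0.36,140],[0.79,1,-0.8,0,0,-0.36,140],[0.79,1,-0.8,0,0,-0.36,140]]]' 30; python3 -c "
from station import arm;s=arm.get_state();print(s['q'])"
```

```text
t: 0.48
eef_pos: [0.3049, 0.5127, 0.292]
ee_rot: [-3.14, 0.0, -0.249]
force: [-0.6, 0.6, 0.1]
width: 0.0632
gripper_force: 0.0
[ 1.36156935e+00  1.94322327e-01 -6.53159725e-02 -1.43335828e-04
 -1.30946551e+00 -3.97028498e-02]
```

```bash
for i in 1; do 
python3 -m handwheel '[[[0.4,0.75,0,0,0,0,140],[0.53,1,0,0,0,0,140]]]' >/dev/null
python3 -m handwheel '[[[0.4,0.75,0,0,0,0,140],[0.53,1,0,0,0,0,140]]]' >/dev/null
python3 -m handwheel '[[[0.4,0.75,0,0,0,0,140],[0.53,1,0,0,0,0,140]]]'
python3 -m handwheel '[[[0.4,0.75,0,0,0,0,140],[0.53,1,0,0,0,0,140]]]' >/dev/null
python3 -m handwheel '[[[0.4,0.75,0,0,0,0,140],[0.53,1,0,0,0,0,140]]]' >/dev/null
python3 -m handwheel '[[[0.4,0.75,0,0,0,0,140],[0.53,1,0,0,0,0,140]]]'; done
```

```text
t: 1.23
eef_pos: [0.3691, 0.2494, 0.2906]
ee_rot: [-3.141, 0.0, -0.249]
force: [0.7, 0.8, -0.6]
width: 0.0394
gripper_force: 0.0
t: 1.98
eef_pos: [0.4338, -0.0145, 0.2904]
ee_rot: [3.141, 0.0, -0.249]
force: [0.2, -0.1, 0.4]
width: 0.0395
gripper_force: 0.0
```

```bash
python3 -m handwheel '[[[0.4,0.75,0,0,0,0,140],[0.54,1,0,0,0,0,140]]]' >/dev/null
python3 -m handwheel '[[[0.4,0.75,0.4,0,0,0,140],[0.54,1,1,0,0,0,140],[0.54,1,1,0,0,0,140],[0.54,1,1,0,0,0,140]]]'
python3 - <<'E'
from h import *
s=arm.get_state();print(s['q'],s['eef_pos'],s['ee_rot'])
f=cams.grab_frame("wrist");np.save("s1.npy",np.r_[s['eef_pos'],s['ee_rot']])
cv2.imwrite("pics/w1.png",f)
print(w2pix("wrist",[(.479,-.193,.068),(.479+.04*np.cos(-1.235),-.193+.04*np.sin(-1.235),.068),(.479+.04*np.cos(.515),-.193+.04*np.sin(.515),.068)],s))
E
```

```text
t: 2.72
eef_pos: [0.4784, -0.1889, 0.2109]
ee_rot: [3.141, 0.0, -0.248]
force: [-0.6, -0.3, 0.3]
width: 0.0394
gripper_force: 0.0
[ 6.37079800e-03  1.04955201e-01 -3.60955612e-01  5.26391502e-04
 -1.10515814e+00  1.31617223e+00] [ 0.47836702 -0.18893406  0.21087266] [ 3.14106885e+00  1.45430863e-04 -2.48016924e-01]
[[276.81504424 192.54096745]
 [308.95487569 171.94312029]
 [250.12003631 165.38430301]]
```

View pics/w1.png

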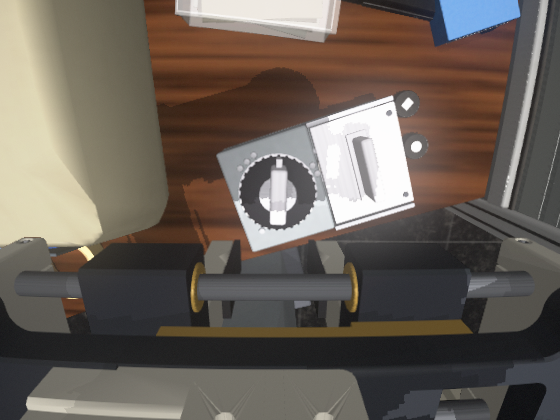

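```bash
python3 -m handwheel '[[[0.02,0.05,0.5,0,0,0,140],[0.02,0.05,1,0,0,0,140],[0.02,0.05,1,0,0,0,140]]]' >/dev/null
python3 -m handwheel '[[[0,0,0.3,0,0,0,140],[0,0,0.64,0,0,0,140],[0,0,0.64,0,0,0,140]]]'
python3 -m handwheel '[[[0,0,0,0,0,0,255],[0,0,0,0,0,0,255],[0,0,0,0,0,0,255],[0,0,0,0,0,0,255]]]' 40
```

```text
t: 3.52
eef_pos: [0.4789, -0.1927, 0.0804]
ee_rot: [3.141, -0.0, -0.247]
force: [0.8, 0.1, 0.6]
width: 0.0396
gripper_force: 0.0
t: 4.03
eef_pos: [0.4791, -0.1933, 0.0804]
ee_rot: [-3.142, -0.002, -0.247]
force: [-0.4, 0.5, 7.0]
width: 0.0158
gripper_force: 39.8
```

```bash
python3 -m handwheel '[[[0,0,0,0,0,0.3,255],[0,0,0,0,0,0.6,255],[0,0,0,0,0,0.9,255],[0,0,0,0,0,0.96,255],[0,0,0,0,0,0.96,255]]]'
python3 -m handwheel '[[[0,0,0,0,0,0.3,255],[0,0,0,0,0,0.6,255],[0,0,0,0,0,0.85,255],[0,0,0,0,0,0.92,255],[0,0,0,0,0,0.92,255]]]'
python3 - <<'E'
from h import *
s=arm.get_state();print(s['q'],s['moment'],s['ee_rot'])
f=cams.grab_frame("wrist")
cv2.imwrite("pics/w2.png",f)
print(w2pix("wrist",[(.479+.04*np.cos(-1.235),-.193+.04*np.sin(-1.235),.068)],s))
g=cams.grab_frame("top");cv2.imwrite("pics/t2.png",cv2.resize(g[165:255,235:385],None,fx=5.33,fy=5.33,interpolation=cv2.INTER_CUBIC))
E
```

```text
t: 4.65
eef_pos: [0.4788, -0.1936, 0.0804]
ee_rot: [-3.141, -0.001, -0.728]
force: [-2.8, -0.4, 7.1]
width: 0.0156
gripper_force: 39.8
t: 5.28
eef_pos: [0.4785, -0.1939, 0.0804]
ee_rot: [3.142, -0.001, -1.188]
force: [-1.7, -2.2, 8.6]
width: 0.0159
gripper_force: 39.8
[-0.00340633  0.24705035 -0.52646762  0.00155133 -0.79688607  0.38556274] [-0.82117672  0.97118418  0.14160503] [ 3.14153817e+00 -1.17573450e-03 -1.18755582e+00]
[[274.22899573 185.00563089]]
```

View pics/w2.png

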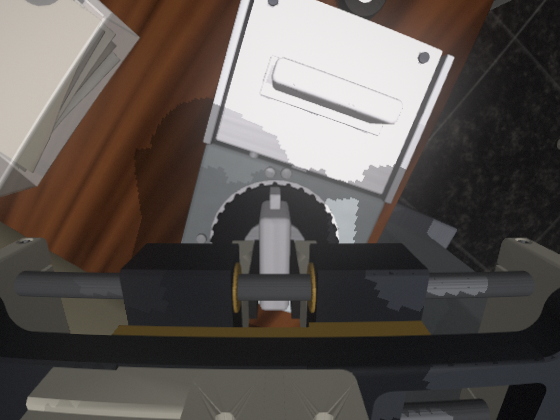

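```bash
python3 - <<'E'
from h import *
s=arm.get_state();d=np.array([.4787,-.1935])
p=pix2w("wrist",[(270,173),(287,174)],.064,s).mean(0)[:2]
q=pix2w("wrist",[(275,187),(275.5,200)],.070,s)[:,:2]
for r in(p,q[0],q[1]): v=r-d;print(np.arctan2(v[1],v[0]),np.hypot(*v))
e=pix2w("wrist",[(244,0),(207,140)],.064,s);v=e[0]-e[1];print("box yaw",np.arctan2(v[1],v[0])+np.pi/2)
e=pix2w("wrist",[(452,57),(388,200)],.064,s);v=e[0]-e[1];print("box yaw",np.arctan2(v[1],v[0])+np.pi/2)
f=cv2.imread("pics/w2.png")[150:270,195:355];cv2.imwrite("pics/w2c.png",cv2.resize(f,None,fx=5,fy=5,interpolation=cv2.INTER_CUBIC))
E
```

```text
-1.2747336900479898 0.04598667489843747
-1.2357638061532628 0.03887224071241588
-1.2580954863182185 0.030948868815935095
box yaw 0.07345744213442273
box yaw 0.05249041671996868
```

View pics/w2c.png

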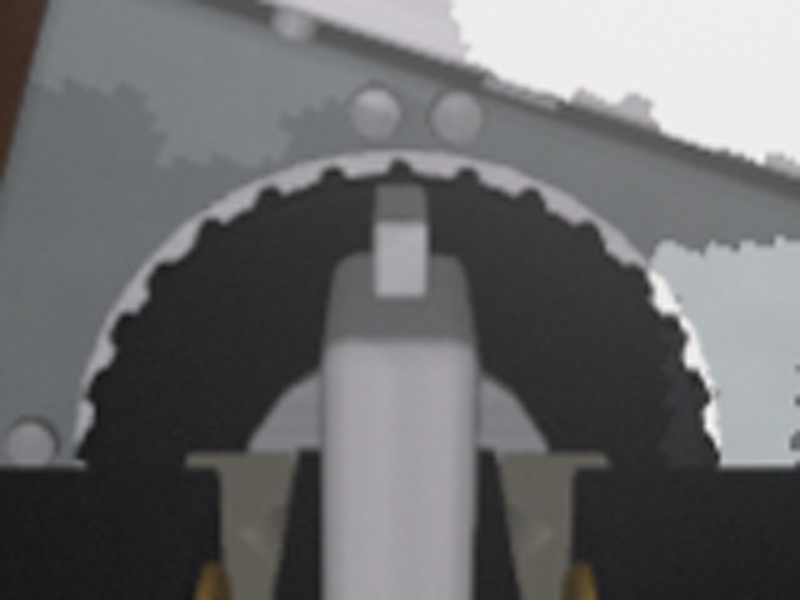

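```bash
python3 -m handwheel '[[[0,0,0,0,0,0.04,255],[0,0,0,0,0,0.08,255],[0,0,0,0,0,0.08,255],[0,0,0,0,0,0.08,255]]]'
python3 -m handwheel '[[[0,0,0,0,0,-0.3,255],[0,0,0,0,0,-0.6,255],[0,0,0,0,0,-0.9,255],[0,0,0,0,0,-0.96,255],[0,0,0,0,0,-0.96,255]]]'
python3 -m handwheel '[[[0,0,0,0,0,-0.3,255],[0,0,0,0,0,-0.6,255],[0,0,0,0,0,-0.9,255],[0,0,0,0,0,-0.96,255],[0,0,0,0,0,-0.96,255]]]'
python3 -m handwheel '[[[0,0,0,0,0,-0.3,255],[0,0,0,0,0,-0.6,255],[0,0,0,0,0,-0.9,255],[0,0,0,0,0,-0.9,255],[0,0,0,0,0,-0.9,255]]]'
python3 -c "
from station import arm;s=arm.get_state();print(s['q'],s['moment'],s['ee_rot'])"
```

```text
t: 5.88
eef_pos: [0.4785, -0.1939, 0.0804]
ee_rot: [3.142, -0.001, -1.227]
force: [-2.1, -2.7, 7.3]
width: 0.0157
gripper_force: 39.9
t: 6.5
eef_pos: [0.4787, -0.1937, 0.0804]
ee_rot: [-3.142, -0.001, -0.747]
force: [-2.5, -1.5, 7.9]
width: 0.0158
gripper_force: 39.8
t: 7.12
eef_pos: [0.4789, -0.1934, 0.0804]
ee_rot: [3.142, -0.001, -0.267]
force: [-1.5, 0.7, 7.1]
width: 0.0156
gripper_force: 39.8
t: 7.75
eef_pos: [0.4792, -0.193, 0.0804]
ee_rot: [3.141, -0.002, 0.183]
force: [-1.2, 3.4, 7.2]
width: 0.0155
gripper_force: 39.9
[-2.51973488e-03  2.47046074e-01 -5.25903027e-01  7.31482186e-05
 -7.96118968e-01  1.75617545e+00] [1.23199383 0.3562152  0.19917118] [ 3.14122264e+00 -1.68899366e-03  1.82910826e-01]
```

```bash
m(){ python3 -c "
from station import arm;s=arm.get_state();print(s['moment'].round(2),s['ee_rot'].round(3),s['t'])"; }
python3 -m handwheel '[[[0,0,0,0,0,-0.04,255],[0,0,0,0,0,-0.08,255],[0,0,0,0,0,-0.08,255]]]'>/dev/null; m
python3 -m handwheel '[[[0,0,0,0,0,-0.04,255],[0,0,0,0,0,-0.08,255],[0,0,0,0,0,-0.08,255]]]'>/dev/null; m
python3 -m handwheel '[[[0,0,0,0,0,-0.04,255],[0,0,0,0,0,-0.08,255],[0,0,0,0,0,-0.08,255]]]'>/dev/null; m
python3 -m handwheel '[[[0,0,0,0,0,-0.04,255],[0,0,0,0,0,-0.08,255],[0,0,0,0,0,-0.08,255]]]'>/dev/null; m
```

```text
[ 1.28  0.56 -0.12] [ 3.141e+00 -1.000e-03  2.220e-01] 8.125
[ 1.39  0.61 -0.05] [ 3.141e+00 -2.000e-03  2.630e-01] 8.5
[ 1.64  0.6  -0.05] [ 3.141e+00 -2.000e-03  3.030e-01] 8.875
[ 1.66  0.55 -0.04] [ 3.141e+00 -2.000e-03  3.430e-01] 9.25
```

```bash
m(){ python3 -c "
from station import arm;s=arm.get_state();print(s['moment'].round(2),s['ee_rot'].round(3),s['t'],s['width'])"; }
python3 -m handwheel '[[[0,0,0,0,0,-0.04,255],[0,0,0,0,0,-0.08,255],[0,0,0,0,0,-0.08,255]]]'>/dev/null; m
python3 -m handwheel '[[[0,0,0,0,0,-0.04,255],[0,0,0,0,0,-0.08,255],[0,0,0,0,0,-0.08,255]]]'>/dev/null; m
python3 - <<'E'
from h import *
g=cams.grab_frame("wrist")
t=cams.grab_frame("top");t=cv2.resize(t[165:255,235:385],None,fx=3.7,fy=3.7)
cv2.imwrite("pics/w3.png",np.vstack([g[60:300],t[:333,:555].copy() if False else cv2.resize(t,(560,336))]))
E
```

```text
[ 1.75  0.58 -0.01] [ 3.141e+00 -2.000e-03  3.830e-01] 9.625 0.015472993331477466
[ 1.85  0.65 -0.03] [ 3.141e+00 -2.000e-03  4.230e-01] 10.0 0.01585882306230218
```

View pics/w3.png

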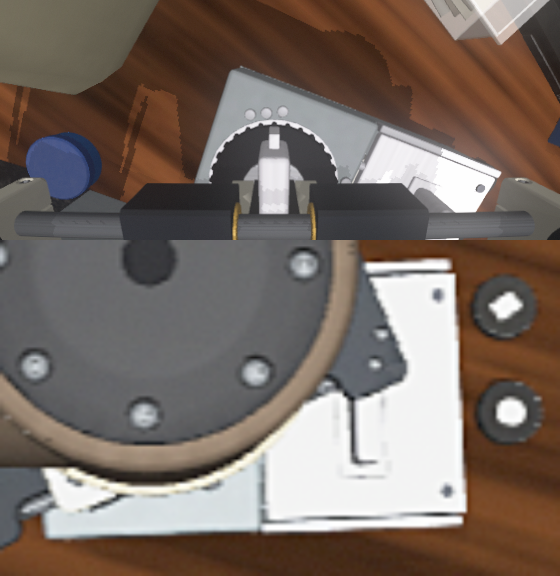

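```bash
m(){ python3 -c "
from station import arm;s=arm.get_state();print(s['moment'].round(2),s['force'].round(1),s['ee_rot'].round(3),s['t'])"; }
python3 -m handwheel '[[[0,0,0,0,0,-0.04,255],[0,0,0,0,0,-0.08,255],[0,0,0,0,0,-0.08,255]]]'>/dev/null; m
python3 -m handwheel '[[[0,0,0,0,0,-0.04,255],[0,0,0,0,0,-0.08,255],[0,0,0,0,0,-0.08,255]]]'>/dev/null; m
python3 -m handwheel '[[[0,0,0,0,0,-0.04,255],[0,0,0,0,0,-0.08,255],[0,0,0,0,0,-0.08,255]]]'>/dev/null; m
```

```text
[2.01 0.6  0.04] [-2.   5.6  9.5] [ 3.141e+00 -2.000e-03  4.630e-01] 10.475
[2.19 0.75 0.01] [-0.9  7.1  9.6] [ 3.141e+00 -2.000e-03  5.030e-01] 10.85
[2.26 0.68 0.02] [-1.4  5.8  9.4] [ 3.141e+00 -2.000e-03  5.430e-01] 11.225
```

```bash
m(){ python3 -c "
from station import arm;s=arm.get_state();print(s['moment'].round(2),s['force'].round(1),s['ee_rot'].round(3),s['t'])"; }
python3 -m handwheel '[[[0,0,0,0,0,-0.04,255],[0,0,0,0,0,-0.08,255],[0,0,0,0,0,-0.08,255]]]'>/dev/null; m
python3 -m handwheel '[[[0,0,0,0,0,-0.04,255],[0,0,0,0,0,-0.08,255],[0,0,0,0,0,-0.08,255]]]'>/dev/null; m
```

```text
[2.31 0.75 0.01] [-2.   6.3 10.3] [ 3.141e+00 -2.000e-03  5.830e-01] 11.6
[2.41 0.74 0.  ] [-2.8  6.4  9.8] [ 3.141e+00 -1.000e-03  6.230e-01] 11.975
```

```bash
m(){ python3 -c "
from station import arm;s=arm.get_state();print(s['moment'].round(2),s['force'].round(1),s['ee_rot'].round(3),s['t'])"; }
python3 -m handwheel '[[[0,0,0,0,0,-0.04,255],[0,0,0,0,0,-0.08,255],[0,0,0,0,0,-0.08,255]]]'>/dev/null; m
python3 -m handwheel '[[[0,0,0,0,0,-0.04,255],[0,0,0,0,0,-0.08,255],[0,0,0,0,0,-0.08,255]]]'>/dev/null; m
```

```text
[ 2.49  0.78 -0.05] [-2.1  6.4  9.1] [ 3.141e+00 -1.000e-03  6.630e-01] 12.35
[2.55 0.77 0.07] [-2.6  7.6  9.8] [ 3.141e+00 -1.000e-03  7.030e-01] 12.725
```

```bash
m(){ python3 -c "
from station import arm;s=arm.get_state();print(s['moment'].round(2),s['force'].round(1),s['ee_rot'].round(3),s['t'])"; }
python3 -m handwheel '[[[0,0,0,0,0,-0.04,255],[0,0,0,0,0,-0.08,255],[0,0,0,0,0,-0.08,255]]]'>/dev/null; m
python3 -m handwheel '[[[0,0,0,0,0,-0.04,255],[0,0,0,0,0,-0.08,255],[0,0,0,0,0,-0.08,255]]]'>/dev/null; m
python3 - <<'E'
from h import *
g=cams.grab_frame("wrist")
t=cams.grab_frame("top");t=cv2.resize(t[165:255,235:385],(560,336))
cv2.imwrite("pics/w4.png",np.vstack([g[60:300],t]))
E
```

```text
[ 2.53  0.98 -0.35] [-2.8  7.2 10.5] [ 3.141e+00 -1.000e-03  7.420e-01] 13.1
[ 2.55  1.14 -0.72] [-2.9  7.7 11. ] [-3.142e+00 -1.000e-03  7.810e-01] 13.475
```

View pics/w4.png

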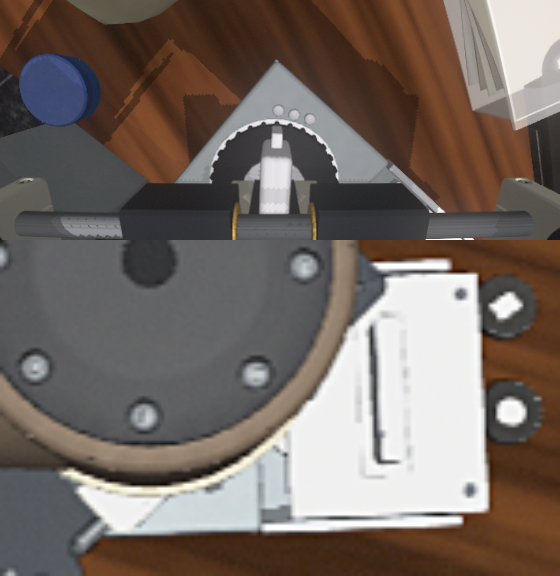

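```bash

python3 -m handwheel '[[[0,0,0,0,0,0.08,255],[0,0,0,0,0,0.08,140],[0,0,0,0,0,0.08,140],[0,0,0,0,0,0.08,140],[0,0,0,0,0,0.08,140]]]'
python3 -m handwheel '[[[0,0,-0.5,0,0,0,140],[0,0,-1,0,0,0.2,140],[0,0,-1,0,0,0.5,140],[0,0,-1,0,0,0.8,140],[0,0,-1,0,0,0.8,140]]]'
python3 -m handwheel '[[[0,0,0,0,0,0.3,140],[0,0,0,0,0,0.55,140],[0,0,0,0,0,0.55,140]]]'
python3 -m handwheel '[[[0,0.6,0,0,0,0,140],[0,1,0,0,0,0,140],[0,1,0,0,0,0,140],[0,1,0,0,0,0,140]]]'
python3 - <<'E'
from h import *
s=arm.get_state();print(s['q'],s['eef_pos'],s['ee_rot'])
cv2.imwrite("pics/w5.png",cams.grab_frame("wrist"))
print(w2pix("wrist",[(.4858,-.2973,.096),(.4858+.032,-.2973+.002,.096),(.4858-.032,-.2973-.002,.096)],s))
E
```

```text
t: 14.2
eef_pos: [0.4782, -0.1933, 0.0792]
ee_rot: [-3.141, 0.0, 0.742]
force: [0.5, -0.1, -0.4]
width: 0.0392
gripper_force: 0.0
t: 14.82
eef_pos: [0.4783, -0.1932, 0.1594]
ee_rot: [-3.142, 0.0, 0.343]
force: [-0.4, -0.5, 0.9]
width: 0.0393
gripper_force: 0.0
t: 15.2
eef_pos: [0.4782, -0.1932, 0.1591]
ee_rot: [-3.142, 0.0, 0.071]
force: [-0.6, -0.5, 0.4]
width: 0.0394
gripper_force: 0.0
t: 15.7
eef_pos: [0.4834, -0.2729, 0.159]
ee_rot: [-3.141, 0.001, 0.07]
force: [0.3, 0.3, 1.3]
width: 0.0392
gripper_force: 0.0
[-1.61324644e-01  2.18158888e-01 -3.48948137e-01 -1.69566774e-04
 -1.00440490e+00  1.80172227e+00] [ 0.4833816  -0.27293339  0.15902906] [-3.14128964e+00  6.63869311e-04  6.95103619e-02]
[[304.20488661 217.50963612]
 [305.71105904 177.99336653]
 [302.75652975 253.98710214]]
```

View pics/w5.png

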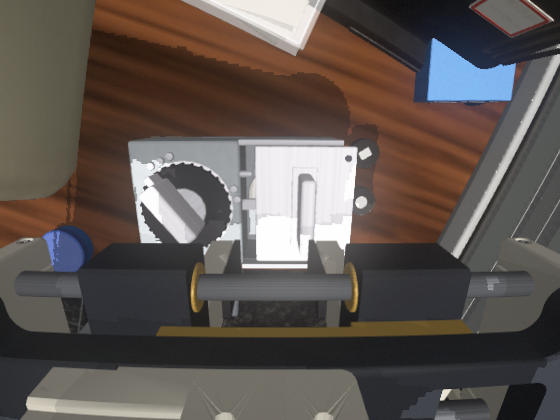

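```bash

python3 -m handwheel '[[[0,0.32,0,0,0,0,140],[0,0.32,0.5,0,0,0,140],[0,0.32,1,0,0,0,140],[0,0.32,1,0,0,0,140]]]'
python3 -m handwheel '[[[0,0,0.11,0,0,0,255],[0,0,0.11,0,0,0,255],[0,0,0.11,0,0,0,255],[0,0,0.11,0,0,0,255]]]' 20
```

```text
t: 16.25
eef_pos: [0.4834, -0.2972, 0.077]
ee_rot: [-3.14, 0.005, 0.069]
force: [0.3, 0.2, 0.1]
width: 0.0393
gripper_force: 0.0
t: 16.75
eef_pos: [0.4862, -0.2988, 0.0717]
ee_rot: [3.141, -0.002, 0.067]
force: [-0.4, -0.4, 4.0]
width: 0.012
gripper_force: 20.0
```

```bash

python3 -m handwheel '[[[0,0.15,0,0,0,0,255],[0,0.3,0,0,0,0,255],[0,0.45,0,0,0,0,255],[0,0.55,0,0,0,0,255],[0,0.64,0,0,0,0,255]]]'
python3 -m handwheel '[[[0,0.02,0,0,0,0,255],[0,0.04,0,0,0,0,255],[0,0.06,0,0,0,0,255],[0,0.06,0,0,0,0,255]]]'
```

```text
t: 17.38
eef_pos: [0.4895, -0.3507, 0.0717]
ee_rot: [3.141, -0.001, 0.067]
force: [-0.4, 1.9, 6.6]
width: 0.0119
gripper_force: 20.0
t: 17.88
eef_pos: [0.4896, -0.3527, 0.0716]
ee_rot: [-3.139, -0.001, 0.067]
force: [-0.5, 16.0, 13.1]
width: 0.0118
gripper_force: 20.0
```

```bash

python3 -m handwheel '[[[0,-0.03,0,0,0,0,255],[0,-0.03,0,0,0,0,130],[0,-0.03,0,0,0,0,130],[0,-0.03,0,0,0,0,130],[0,-0.03,0,0,0,0,130]]]'
python3 -m handwheel '[[[0,0,-0.3,0,0,0,130],[0,0,-0.7,0,0,0,130],[0,0,-1,0,0,0,130],[0,0,-1,0,0,0,130]]]'
python3 -m handwheel '[[[-0.3,-0.8,-0.3,0,0,0,130],[-0.6,-1,-1,0,0,0,130],[-0.6,-1,-1,0,0,0,130],[-0.6,-1,-1,0,0,0,130]]]'
python3 -m handwheel '[[[0,-0.7,0,0,0,0,130],[0,-1,0,0,0,0,130],[0,-1,0,0,0,0,130],[0,-1,0,0,0,0,130]]]'
python3 -m handwheel '[[[0,-0.7,0,0,0,0,130],[0,-1,0,0,0,0,130],[0,-1,0,0,0,0,130],[0,-1,0,0,0,0,130]]]'
python3 - <<'E'
from h import *
a=cams.grab_frame("top")[140:290,150:400];cv2.imwrite("pics/end.png",cv2.resize(a,None,fx=3.2,fy=3.2))
E
```

```text
t: 18.5
eef_pos: [0.4889, -0.3521, 0.0704]
ee_rot: [-3.141, 0.0, 0.067]
force: [0.1, -0.1, 1.1]
width: 0.0419
gripper_force: 0.0
t: 19.0
eef_pos: [0.4902, -0.3526, 0.1527]
ee_rot: [3.14, -0.004, 0.067]
force: [-0.7, 0.0, -0.1]
width: 0.0431
gripper_force: 0.0
t: 19.5
eef_pos: [0.4358, -0.2751, 0.2308]
ee_rot: [-3.142, -0.001, 0.068]
force: [0.4, 0.5, -0.2]
width: 0.0429
gripper_force: 0.0
t: 20.0
eef_pos: [0.4304, -0.1959, 0.2295]
ee_rot: [-3.141, 0.002, 0.067]
force: [-0.7, -0.1, 0.1]
width: 0.043
gripper_force: 0.0
t: 20.5
eef_pos: [0.4252, -0.1164, 0.2302]
ee_rot: [3.141, 0.001, 0.067]
force: [-0.4, 0.4, 0.3]
width: 0.0432
gripper_force: 0.0
```

View pics/end.png

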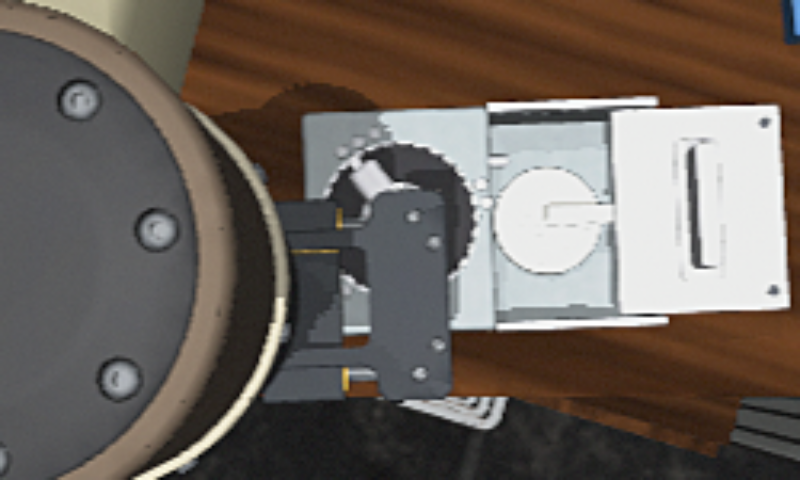

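```bash
python3 - <<'E'
from h import *
a=cv2.imread("pics/top0.png")
b=cams.grab_frame("top")
# sub-pixel template match of lid's right part (screws, edge, handle) 
T=a[170:245,318:356];T=T[2:12] if 0 else T
K=4
A=cv2.resize(a[168:248,325:360],None,fx=K,fy=K,interpolation=cv2.INTER_CUBIC);B=cv2.resize(b[160:256,340:420],None,fx=K,fy=K,interpolation=cv2.INTER_CUBIC)
r=cv2.matchTemplate(B,A,cv2.TM_CCOEFF_NORMED);_,v,_,l=cv2.minMaxLoc(r);du=(l[0]/K+340-325,l[1]/K+160-168);print(v,du)
p=pix2w("top",[(343,205),(343+du[0],205+du[1])],.0605);print(p,np.linalg.norm(p[1]-p[0]))
E
```

```text
0.7981278300285339 (37.75, -1.25)
[[ 0.48795051 -0.31008807  0.0605    ]
 [ 0.49180952 -0.37459737  0.0605    ]] 0.06462462086663873
```

```bash
python3 -c "
from station import arm;print(arm.job_done())"
```

```text
the job is handed in; nothing more can be done
None
```

The lock box is open and the job is handed in: the dial went clockwise to the two studs, then anticlockwise round the three studs until the lock let go. I then slid the lid to its end stop (about 64.6 mm by camera), finishing at about 21 s; no move touched the tin or samples, though I did not re-measure their positions.

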